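# Run a fingertip along the flip lids of a tube block

## Robot

A 6-joint arm with a two-finger parallel gripper is mounted at the origin on a cart in front of the work surface, level with it; the furniture and walls round the work are solid. World frame = base frame: x ahead of the robot, y to its left, z up, the work surface at z = 0. Lengths are in m, angles in degrees, forces in N, time in s.
With the tool pointing down it reaches from about 0.375 to 0.9 m from the base axis. Payload 3.1 kg.
Tool frame: the origin (TCP) lies at the very end of the fingers, on their centre line; the grasp point (between the pads) lies bot.grip_point_offset behind it (bot.grip_point_offset is the distance from the TCP to the grasp point, in m); z points along the fingers, y is the line along which they close (so a half turn about z gives the same grasp; the last joint's range is limited). The gripper opens to 87 mm and grips with 3 to 60 N. Pads are 19 mm wide; open, the fingers measure 117 mm over their backs; the gripper's body (75 mm by 190 mm) begins 51 mm behind the grasp point.
Start: joints at [-83.91, 30.224, 82.088, -0, 67.689, -10.227], TCP at [0.176, -0.6, 0.193] pointing down, gripper open.
Joint ranges: [-176.69, 176.69], [-43.24, 126.21], [12.49, 139.97], [-82, 262], [0, 151.66], [-163.58, 163.58]. Speed limits (degrees/s): [159.86, 159.86, 180, 180, 180, 180].

## Interface

Orientations are given as a 3x3 rotation matrix whose columns are the frame's x, y, z axes.
In Python, from rig import bot, viewer, ticket gives the robot as it stands.
- The arm moves only by the tool servo_tool, never from a script. Its argument "targets" is a list of rows, each an object with "offset": the shift along the tool's x, y, z in m, a list of three; "dr": the turn, a rotation vector about the tool's x, y, z in degrees, a list of three. In form: [{"offset": [x, y, z], "dr": [ax, ay, az]}, ...]. A call has 1 to 20 rows; each row is the pose to reach, as a shift and turn from the pose commanded when the call began, along the tool's axes at that moment; what a row does not reach only later rows make up. A row lasts 1/12 s, in which the tool goes at most 41.7 mm and 7.16 degrees, less where a joint would pass 70% of its speed; a pose out of reach is approached as far as the arm can. A call with a gripper value outside its range is refused whole. "gripper" is the gripper command: -1 is fully open, 1 is shut, values between are in proportion, set as the call begins (left out, the last holds). The fingers move at their own pace and stop on an object; the grip force is fixed at half the most. Time passes only in rows, so rows that repeat a pose let the fingers close. It gives the time, the measured TCP pose, the force, the opening and the grip force at its end, in the units of the state.
- bot.read_state(): the state, without advancing time (a new reading comes with each control period).
- viewer.capture(name): name is "scene" or "top" or "wrist"; returns a dict with "color" (400x640x3 uint8, red, green, blue), "camera_matrix" (3x3 intrinsics, pixels), "R" (3x3) and "t" (3): a world point X has camera coordinates R X + t. Camera axes: x right, y down, z forward; pixel columns grow to the right and rows downward; lengths in m; the calibration is good to about 2 mm. The wrist camera is an equidistant fisheye: a pixel r from the principal point sees the ray r / f radians off the axis. A picture is of the moment at which its call begins. There is no depth.
- ticket.hand_in(): hands the job in; it is judged then, once.
The state is a dict: "time_s": time; "joint_positions": joint angles; "qvel": joint speeds; "tau": joint torques, N m; "position": TCP position; "tcp_rot": TCP orientation; "force": force on the tool from outside, world axes, zero at the start; "moment": the same for the moment, N m; "opening": opening from 0.0 (shut) to 1.0 (fully open); "grasp_force": force on a finger pad.
Only numpy, scipy, OpenCV 4.12 (cv2) and the standard library are available. Lean on these libraries where they do the work, as an engineer would, in place of code of your own. Each camera call takes 0.05 s, during which the arm holds its last target. There are 200 camera calls.

## Task

The five flip lids in the row on the steel tube block stand ajar. Run the fingertips lightly along the top of the row, starting at the end of the row from which you meet each lid's hinge before its raised free edge, so that the lids are pressed shut flat one after another, then draw clear. Pick nothing up, do not bend a lid further back, and leave the block and the things around it where they stand.

Things in the scene. Friction and masses are not known exactly. Their poses are not given: they have to be found in the camera images.
- block: Steel tube block 172 x 46 x 40 mm, about 2.6 kg, loose on the bench, any yaw, five grey flip lids in a row on top. Origin: centre of its underside, z up, +x along the row from lid 1 (hinge at x = -76 mm) to lid 5 (free edge at x = +74 mm). Its metal top is 40 mm above the bench; the lids' upper faces when shut, and the hinge bars are level at 43.5 mm; a small ramp leads up to the first hinge.
- lid_1 (a joint): Hinge of the first lid, rad: 0 = shut flat, grows as it opens (starts at 0.3 to 0.6; stop at 1.3). Hinge line across the row at block x = -76 mm, 41.5 mm up; the lid (26 mm long, 28 wide, 2.5 thick) reaches from there towards the block's +x and its free edge rises. Weak friction hinge (0.004 N m): it stays at the angle where it is left.
- edge_1 (a point): Middle of the upper free edge of the first lid, opposite its hinge; it moves with the lid and is 43.5 mm above the bench when the lid is shut.
- lid_2 (a joint): Hinge of the second lid, rad: 0 = shut flat, grows as it opens (starts at 0.3 to 0.6; stop at 1.3). Hinge line across the row at block x = -45 mm, 41.5 mm up; the lid (26 mm long, 28 wide, 2.5 thick) reaches from there towards the block's +x and its free edge rises. Weak friction hinge (0.004 N m): it stays at the angle where it is left.
- edge_2 (a point): Middle of the upper free edge of the second lid, opposite its hinge; it moves with the lid and is 43.5 mm above the bench when the lid is shut.
- lid_3 (a joint): Hinge of the third lid, rad: 0 = shut flat, grows as it opens (starts at 0.3 to 0.6; stop at 1.3). Hinge line across the row at block x = -14 mm, 41.5 mm up; the lid (26 mm long, 28 wide, 2.5 thick) reaches from there towards the block's +x and its free edge rises. Weak friction hinge (0.004 N m): it stays at the angle where it is left.
- edge_3 (a point): Middle of the upper free edge of the third lid, opposite its hinge; it moves with the lid and is 43.5 mm above the bench when the lid is shut.
- lid_4 (a joint): Hinge of the fourth lid, rad: 0 = shut flat, grows as it opens (starts at 0.3 to 0.6; stop at 1.3). Hinge line across the row at block x = 17 mm, 41.5 mm up; the lid (26 mm long, 28 wide, 2.5 thick) reaches from there towards the block's +x and its free edge rises. Weak friction hinge (0.004 N m): it stays at the angle where it is left.
- edge_4 (a point): Middle of the upper free edge of the fourth lid, opposite its hinge; it moves with the lid and is 43.5 mm above the bench when the lid is shut.
- lid_5 (a joint): Hinge of the last lid, rad: 0 = shut flat, grows as it opens (starts at 0.3 to 0.6; stop at 1.3). Hinge line across the row at block x = 48 mm, 41.5 mm up; the lid (26 mm long, 28 wide, 2.5 thick) reaches from there towards the block's +x and its free edge rises. Weak friction hinge (0.004 N m): it stays at the angle where it is left.
- edge_5 (a point): Middle of the upper free edge of the last lid, opposite its hinge; it moves with the lid and is 43.5 mm above the bench when the lid is shut.
- weighing_bottle: Glass weighing bottle with lid, 42 mm dia, 62 mm tall, loose, beside the block; origin under its centre. Not to be disturbed.
- crucible: White porcelain crucible with lid, 45 mm dia, 50 mm tall, loose, on the other side of the block; origin under its centre. Not to be disturbed.
- stopper: Black rubber stopper, 28 mm dia, 22 mm tall, loose, beside the block; origin under its centre. Not to be disturbed.
- forceps_1: Steel forceps 126 mm long, 8 mm high, lying near the front edge of the bench; loose. Not to be disturbed.
- beaker_100: Small glass beaker, 59 mm wide, 70 mm tall, standing loose to the right; origin under its centre. Not to be disturbed.
- flask_100: Conical glass flask, 64 mm dia, 105 mm tall, standing loose to the right; origin under its centre. Not to be disturbed.

How it is judged (in metres and radians):
On the way, in this order (a step that is already met when the one before it is completed fails the run):
1. the first lid is pressed shut (value of joint lid_1 below 0.15 rad), for 0.05 s.
2. then the middle lid is shut, the first and second being shut (value of joint each of lid_1, lid_2, lid_3 below 0.15 rad), for 0.05 s.
3. then the last lid is shut, all the others being shut (all of step 2 and value of joint each of lid_4, lid_5 below 0.15 rad), for 0.05 s.
At the end, for the whole second after the job is handed in: All five lids are shut to within 0.15 rad (free edge within about 4 mm of flat); the block stands at rest on the bench within 25 mm of where it stood; the six loose things around it are within 15 mm of where they stood (all of step 3 and distance of block from where it was at the start of the episode below 0.025 m and angle between block's own z axis and vertical below 0.05 rad and linear speed of block below 0.01 m/s and distance of each of weighing_bottle, crucible, stopper, forceps_1, beaker_100, flask_100 from where it was at the start of the episode below 0.015 m); the robot touches nothing.
It fails at once if a lid was shut while the lid before it in the row was still open ((value of joint lid_2 below 0.15 rad and value of joint lid_1 above 0.25 rad) or (value of joint lid_3 below 0.15 rad and value of joint lid_2 above 0.25 rad) or (value of joint lid_4 below 0.15 rad and value of joint lid_3 above 0.25 rad) or (value of joint lid_5 below 0.15 rad and value of joint lid_4 above 0.25 rad)).
It fails at once if a lid was bent back past 0.9 rad (value of joint any of lid_1, lid_2, lid_3, lid_4, lid_5 above 0.9 rad).
It fails at once if the block was lifted or tipped, or shoved more than 25 mm (height (world z) of block above 0.008 m or angle between block's own z axis and vertical above 0.15 rad or distance of block from where it was at the start of the episode above 0.025 m).
It fails at once if the block or a lid was pressed hard (over 40 N) (contact force between the fingers and block above 40 N).
It fails at once if a thing standing around was moved more than 15 mm or lifted (distance of any of weighing_bottle, crucible, stopper, forceps_1, beaker_100, flask_100 from where it was at the start of the episode above 0.015 m).
It also fails if it takes over 48 s, if anything falls off the work surface, if the arm or the gripper's body presses on something with over 40 N, if the wrist force passes 120 N, or if a joint passes its speed limit or range.

## Working session

There is one attempt and no reset: what is moved stays moved. The work goes in short steps, Python scripts to look and compute and a tool call to move; the robot and the scene stay as the last step left them, time stands still between calls to the robot, and variables do not carry over. Pictures are saved under pics/ and viewed, at most 10 in all, crops included, and the job is handed in when it is done.

Besides the shell and the picture viewer there is one more tool, called by a JSON object that holds its "api" and its "payload". servo_tool: Moves the arm, as the interface text tells. Its arguments: {"type":"object","properties":{"targets":{"type":"array"},"gripper":{"type":"number"}},"required":["targets"]}

```bash
mkdir -p pics
python3 - <<'E'
from rig import bot, viewer
import cv2, numpy as np
s=bot.read_state(); print(s["time_s"],s["position"],np.round(s["tcp_rot"],3).tolist(),s["opening"],bot.grip_point_offset)
for n in("top","scene"):
    c=viewer.capture(n); cv2.imwrite(f"pics/{n}0.png",c["color"][:,:,::-1]); np.savez(f"{n}0.npz",**c)
    print(n,c["camera_matrix"].tolist(),np.round(c["R"],3).tolist(),c["t"])
E
```

```text
0.0 [ 0.17554043 -0.59902572  0.19206436] [[0.96, 0.281, -0.0], [0.281, -0.96, 0.002], [0.0, -0.002, -1.0]] 0.9975197596214289 0.0187
top [[518.2157453466943, 0.0, 312.9210931504184], [0.0, 518.2157453466943, 204.9795176845295], [0.0, 0.0, 1.0]] [[-0.002, -1.0, 0.005], [-0.999, 0.002, -0.052], [0.052, -0.005, -0.999]] [0.07119982 0.47966437 1.24081961]
scene [[477.08279458159876, 0.0, 320.88823813506144], [0.0, 477.08279458159876, 204.00345573686033], [0.0, 0.0, 1.0]] [[-0.898, -0.439, 0.018], [-0.318, 0.622, -0.716], [0.303, -0.649, -0.698]] [0.45937042 0.13776021 1.03205845]
```

View pics/top0.png

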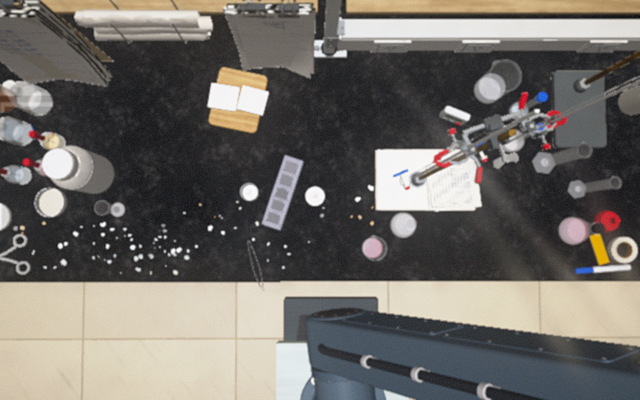

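View pics/scene0.png

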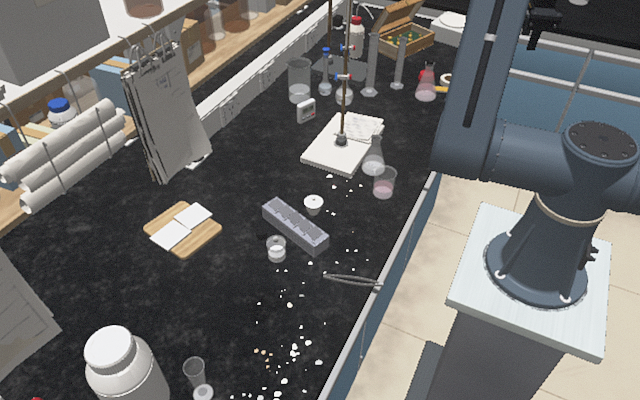

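The top view shows the block at about (283,192), running from (293,157) to (272,228). The bottle is at (249,191) and the crucible at (315,196). I'll enlarge both views to find the lid direction and the black stopper.

Run:
```python
import cv2, numpy as np
a=cv2.imread("pics/top0.png")[142:242,225:345]; b=cv2.imread("pics/scene0.png")[180:270,235:345]
g=lambda i,s:cv2.convertScaleAbs(cv2.resize(i,None,fx=s,fy=s,interpolation=cv2.INTER_CUBIC),alpha=1.3,beta=15)
cv2.imwrite("pics/c1.png",g(a,6)); cv2.imwrite("pics/c2.png",g(b,6.5))
```

```text
(no output)
```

View pics/c1.png

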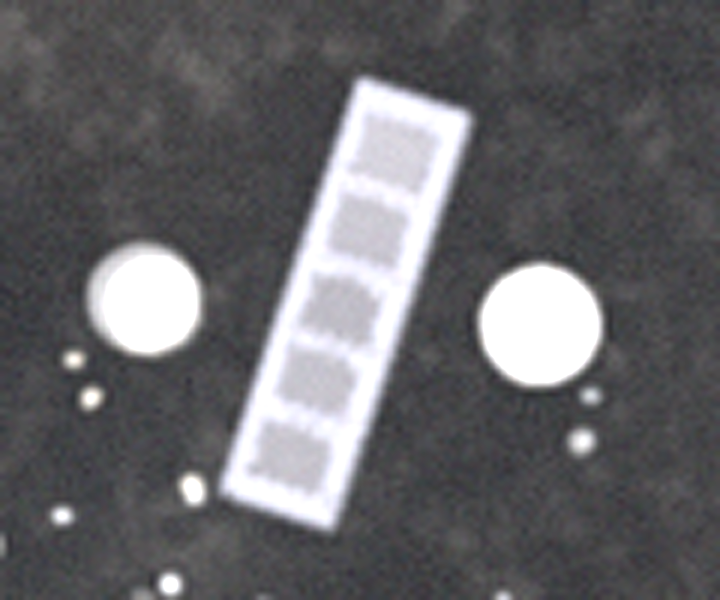

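View pics/c2.png

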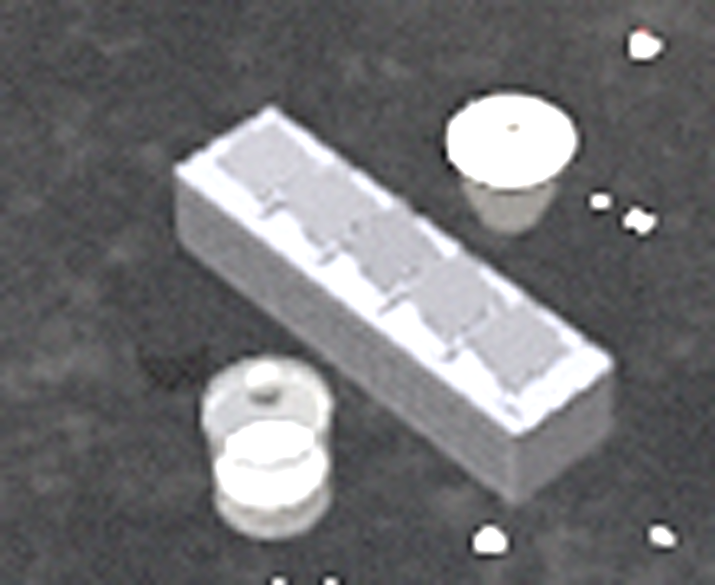

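The lids show as five grey patches, but these views don't show clearly which edge of each one is raised. I'll compute the block pose, then look with the wrist camera from nearby.

```bash
cat > h.py <<'E'
import numpy as np, cv2
def ray(c,uv):
    uv=np.atleast_2d(uv).astype(float); d=np.c_[uv,np.ones(len(uv))]@np.linalg.inv(c["camera_matrix"]).T
    return -c["R"].T@c["t"], d@c["R"]
def plane(c,uv,z):
    o,d=ray(c,uv); return o+d*((z-o[2])/d[:,2])[:,None]
E
python3 - <<'E'
from h import *
for n,box,w in(("top",(262,150,306,236),None),("scene",(255,190,335,262),None)):
    c=dict(np.load(n+"0.npz")); x0,y0,x1,y1=box
    im=c["color"]; hsv=cv2.cvtColor(im,cv2.COLOR_RGB2HSV); m=np.zeros(im.shape[:2],np.uint8)
    m[y0:y1,x0:x1]=(im[y0:y1,x0:x1].min(2)>95)*255
    k=max(cv2.findContours(m,0,2)[0],key=cv2.contourArea)
    if n=="top":
        r=cv2.minAreaRect(k); P=plane(c,cv2.boxPoints(r),.04); print(r); print(P.round(4)); 
        Q=P[np.argsort(P[:,0])]; n_,f_=Q[:2].mean(0),Q[2:].mean(0); print("near",n_,"far",f_,"mid",(n_+f_)/2,"len",np.linalg.norm(f_-n_),"wid",np.linalg.norm(Q[0]-Q[1]),"yaw",np.degrees(np.arctan2(*(f_-n_)[[1,0]])))
    else:
        uv=np.array([(276.5,196.5),(262.5,206.5),(329.5,235.5),(315,246.5)]); print(plane(c,uv,.04).round(4), plane(c,uv,.04).mean(0))
c=dict(np.load("top0.npz"))
print("bottle,crucible",plane(c,[(249.5,191.8)],.06),plane(c,[(315,196)],.05))
c=dict(np.load("scene0.npz")); print("stopper",plane(c,[(276,239)],.022),plane(c,[(262,236)],.011))
E
```

```text
((281.95001220703125, 192.14999389648438), (20.871028900146484, 73.68106079101562), 18.434947967529297)
[[0.4341 0.1945 0.04  ]
 [0.6    0.1397 0.04  ]
 [0.5842 0.0927 0.04  ]
 [0.4184 0.1478 0.04  ]]
near [0.42626301 0.17114679 0.04      ] far [0.59207273 0.11622434 0.04      ] mid [0.50916787 0.14368557 0.04      ] len 0.17466922227316967 wid 0.04926197652778811 yaw -18.326821511002056
[[0.5821 0.0944 0.04  ]
 [0.594  0.138  0.04  ]
 [0.4187 0.1489 0.04  ]
 [0.4327 0.1911 0.04  ]] [0.50685801 0.14307927 0.04      ]
bottle,crucible [[0.50825098 0.21819506 0.06      ]] [[0.49892196 0.0656608  0.05      ]]
stopper [[0.52552376 0.19673041 0.022     ]] [[0.56321544 0.19495542 0.011     ]]
```

{"api": "servo_tool", "payload": {"gripper": 1, "targets": [{"offset":[0.01,-0.012,0],"dr":[0,0,2]},{"offset":[0.03,-0.035,0],"dr":[0,0,5]},{"offset":[0.055,-0.065,0],"dr":[0,0,8]},{"offset":[0.08,-0.094,0],"dr":[0,0,11]},{"offset":[0.105,-0.123,0],"dr":[0,0,14]},{"offset":[0.13,-0.152,0],"dr":[0,0,17]},{"offset":[0.155,-0.182,0],"dr":[0,0,20]},{"offset":[0.18,-0.211,0],"dr":[0,0,22]},{"offset":[0.205,-0.24,0],"dr":[0,0,24]},{"offset":[0.23,-0.27,0],"dr":[0,0,26]},{"offset":[0.255,-0.299,0],"dr":[0,0,28]},{"offset":[0.28,-0.328,0],"dr":[0,0,30]},{"offset":[0.305,-0.358,0],"dr":[0,0,32]},{"offset":[0.33,-0.387,0],"dr":[0,0,34]},{"offset":[0.35,-0.41,0],"dr":[0,0,34.6]},{"offset":[0.356,-0.417,0],"dr":[0,0,34.6]},{"offset":[0.363,-0.44,0],"dr":[0,0,34.6]},{"offset":[0.378,-0.474,0],"dr":[0,0,34.6]},{"offset":[0.393,-0.51,0],"dr":[0,0,34.6]},{"offset":[0.402,-0.535,0],"dr":[0,0,34.6]}]}}

```text
time_s: 1.77
position: [0.4109, 0.0283, 0.1929]
tcp_rot: [[0.95, -0.313, -0.0], [-0.313, -0.95, 0.0], [-0.0, -0.0, -1.0]]
force: [0.3, -0.1, 0.6]
opening: 0.006
grasp_force: 0.0
```

{"api": "servo_tool", "payload": {"targets": [{"offset":[-0.005,-0.02,0],"dr":[0,0,0]},{"offset":[-0.013,-0.05,0],"dr":[0,0,0]},{"offset":[-0.021,-0.08,0],"dr":[0,0,0]},{"offset":[-0.029,-0.11,0],"dr":[0,0,0]},{"offset":[-0.034,-0.128,0],"dr":[0,0,0]},{"offset":[-0.034,-0.133,0],"dr":[0,0,0]},{"offset":[-0.034,-0.133,0],"dr":[0,0,0]}]}}

```text
time_s: 2.35
position: [0.4209, 0.164, 0.1929]
tcp_rot: [[0.95, -0.311, 0.0], [-0.311, -0.95, -0.0], [0.0, 0.0, -1.0]]
force: [-0.6, -0.6, -0.8]
opening: 0.004
grasp_force: 0.0
```

Run:
```python
from rig import bot, viewer
import cv2, numpy as np
s=bot.read_state(); print(s["time_s"],s["position"],s["joint_positions"])
c=viewer.capture("wrist"); np.savez("w1.npz",**c); cv2.imwrite("pics/w1.png",c["color"][:,:,::-1]); print(c["camera_matrix"].tolist(),c["R"].round(3).tolist(),(-c["R"].T@c["t"]).round(3))
```

```text
2.35 [0.42085916 0.16398365 0.19285193] [ 7.08140414e+00  1.69394064e+01  1.06027775e+02 -3.06803272e-02
  5.70321477e+01  1.15237667e+02]
[[309.70691628693146, 0.0, 318.77030879333586], [0.0, 309.70691628693146, 200.39785330526502], [0.0, 0.0, 1.0]] [[-0.312, -0.95, 0.0], [-0.907, 0.298, 0.297], [-0.282, 0.093, -0.955]] [0.499 0.138 0.385]
```

View pics/w1.png

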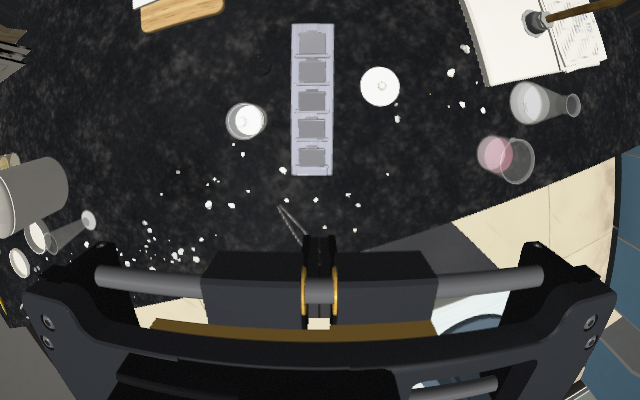

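The wrist view shows the block upright at columns 291–334, rows 24–176, aligned with the tool. The bottle is at (246,121) and the crucible at (380,87). I'll enlarge the lids.

Run:
```python
import cv2
a=cv2.imread("pics/w1.png")[16:184,245:405]
a=cv2.resize(a,None,fx=3.5,fy=3.5,interpolation=cv2.INTER_CUBIC); cv2.imwrite("pics/w1c.png",cv2.convertScaleAbs(a,alpha=1.5,beta=0))
```

```text
(no output)
```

View pics/w1c.png

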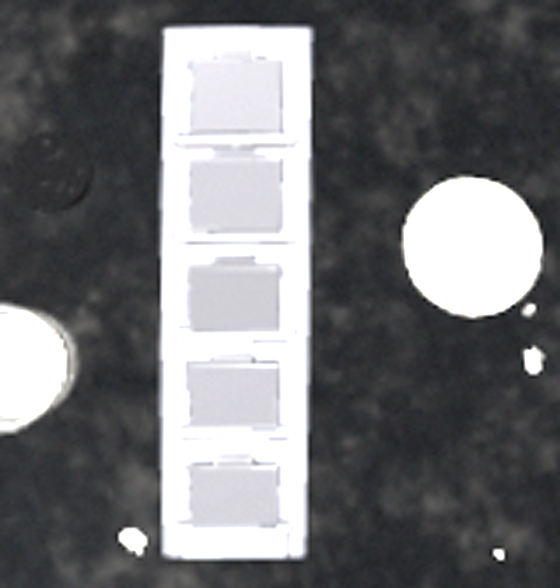

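The row reads clearly:
- **Direction:** the wide hinge lines lie at block x ≈ -75, -47, -12, 16 and 50 mm if lid 1 is at the robot end, which matches the given values to within 3 mm. The mirrored reading misses by up to 7 mm. The sweep therefore goes outward, along tool +x.
- **Offset:** two measurements agree that the tool has to shift about 7.5 mm along -y.

Next I descend just before the near end.

{"api": "servo_tool", "payload": {"targets": [{"offset":[-0.005,-0.004,0.01],"dr":[0,0,0]},{"offset":[-0.011,-0.0075,0.03],"dr":[0,0,0]},{"offset":[-0.011,-0.0075,0.055],"dr":[0,0,0]},{"offset":[-0.011,-0.0075,0.08],"dr":[0,0,0]},{"offset":[-0.011,-0.0075,0.105],"dr":[0,0,0]},{"offset":[-0.011,-0.0075,0.125],"dr":[0,0,0]},{"offset":[-0.011,-0.0075,0.14],"dr":[0,0,0]},{"offset":[-0.011,-0.0075,0.146],"dr":[0,0,0]},{"offset":[-0.011,-0.0075,0.148],"dr":[0,0,0]},{"offset":[-0.011,-0.0075,0.148],"dr":[0,0,0]}]}}

```text
time_s: 3.23
position: [0.4127, 0.1732, 0.045]
tcp_rot: [[0.949, -0.315, -0.0], [-0.315, -0.949, -0.0], [-0.0, 0.0, -1.0]]
force: [0.1, 0.5, -0.6]
opening: 0.007
grasp_force: 0.0
```

Run:
```python
from rig import bot, viewer
import cv2, numpy as np
s=bot.read_state(); print(s["time_s"],s["position"],s["force"])
c=viewer.capture("wrist"); np.savez("w2.npz",**c); a=c["color"][:,:,::-1][20:320,170:470]; cv2.imwrite("pics/w2.png",cv2.resize(a,None,fx=2,fy=2,interpolation=cv2.INTER_CUBIC))
```

```text
3.2333 [0.41270738 0.17324576 0.04499364] [ 0.05478707  0.4972793  -0.56840736]
```

View pics/w2.png

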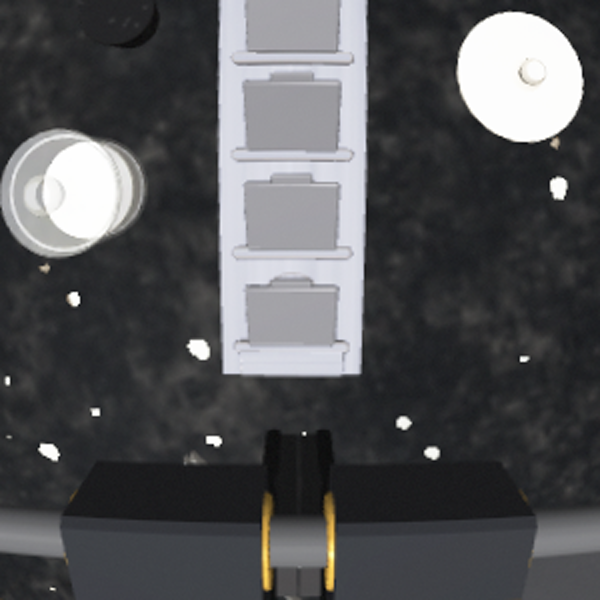

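This close view settles it: each lid's hinge bar is on the near side, and the ramp is at the near end. The block's centre is at column 292 and the tool axis at 297.6, so I'll shift 1.5 mm to -y and then sweep lightly.

{"api": "servo_tool", "payload": {"targets": [{"offset":[0.001,-0.001,0.0005],"dr":[0,0,0]},{"offset":[0.004,-0.0015,0.0005],"dr":[0,0,0]},{"offset":[0.007,-0.0015,0.0005],"dr":[0,0,0]},{"offset":[0.01,-0.0015,0.0005],"dr":[0,0,0]},{"offset":[0.013,-0.0015,0.0005],"dr":[0,0,0]},{"offset":[0.016,-0.0015,0.0005],"dr":[0,0,0]},{"offset":[0.019,-0.0015,0.0005],"dr":[0,0,0]},{"offset":[0.022,-0.0015,0.0005],"dr":[0,0,0]},{"offset":[0.025,-0.0015,0.0005],"dr":[0,0,0]},{"offset":[0.028,-0.0015,0.0005],"dr":[0,0,0]},{"offset":[0.031,-0.0015,0.0005],"dr":[0,0,0]},{"offset":[0.034,-0.0015,0.0005],"dr":[0,0,0]},{"offset":[0.037,-0.0015,0.0005],"dr":[0,0,0]},{"offset":[0.04,-0.0015,0.0005],"dr":[0,0,0]}]}}

```text
time_s: 4.45
position: [0.4512, 0.1629, 0.0445]
tcp_rot: [[0.95, -0.314, -0.0], [-0.314, -0.95, -0.0], [-0.0, 0.0, -1.0]]
force: [-0.5, 0.6, 0.5]
opening: 0.007
grasp_force: 0.0
```

Run:
```python
from rig import bot, viewer
import cv2, numpy as np
s=bot.read_state(); print(s["time_s"],s["position"],s["force"])
c=viewer.capture("wrist"); np.savez("w3.npz",**c); a=c["color"][:,:,::-1][20:320,170:470]; cv2.imwrite("pics/w3.png",cv2.resize(a,None,fx=2,fy=2,interpolation=cv2.INTER_CUBIC))
```

```text
4.45 [0.45118894 0.16287744 0.04453888] [-0.51433318  0.60016299  0.5274808 ]
```

View pics/w3.png

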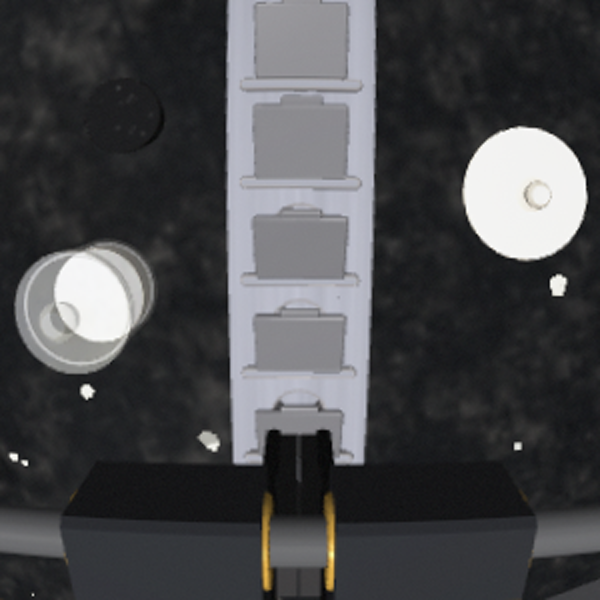

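```bash
cat >> h.py <<'E'
def fish(c,uv):
    K=c["camera_matrix"]; p=(np.atleast_2d(uv)-K[:2,2])/K[0,0]; r=np.linalg.norm(p,axis=1,keepdims=True)
    d=np.c_[p/r*np.sin(r),np.cos(r)]; return -c["R"].T@c["t"], d@c["R"]
def fplane(c,uv,z):
    o,d=fish(c,uv); return o+d*((z-o[2])/d[:,2])[:,None]
E
python3 - <<'E'
from h import *
u=np.array([.949,-.315]); C=np.array([.508,.1434])
f=lambda a:np.array([(170+297/2,20+y/2) for y in a])
for n,a,b in(("w2.npz",[346,253,155,57],[375,432]),("w3.npz",[455,371,281,183,85],[465,432,408])):
    c=dict(np.load(n))
    print(n,"hinges",((fplane(c,f(a),.0435)[:,:2]-C)@u*1e3).round(1),"end,tip..",((fplane(c,f(b),.0405)[:,:2]-C)@u*1e3).round(1))
E
```

```text
w2.npz hinges [-72.4 -42.1 -11.4  19.6] end,tip.. [ -83.3 -104.1]
w3.npz hinges [-71.5 -41.  -11.2  19.7  50.3] end,tip.. [-76.9 -64.2 -55.2]
```

Block features sit about 3.5 mm further out than I estimated, so the fingertips are now just past hinge 1 and centred on the row. Force is near zero, so I'll continue the sweep.

{"api": "servo_tool", "payload": {"targets": [{"offset":[0.003,0,0],"dr":[0,0,0]},{"offset":[0.006,0,0],"dr":[0,0,0]},{"offset":[0.009,0,0],"dr":[0,0,0]},{"offset":[0.012,0,0],"dr":[0,0,0]},{"offset":[0.015,0,0],"dr":[0,0,0]},{"offset":[0.018,0,0],"dr":[0,0,0]},{"offset":[0.021,0,0],"dr":[0,0,0]},{"offset":[0.024,0,0],"dr":[0,0,0]}]}}

```text
time_s: 5.17
position: [0.474, 0.1554, 0.0445]
tcp_rot: [[0.95, -0.314, -0.0], [-0.314, -0.95, -0.0], [-0.0, 0.0, -1.0]]
force: [0.1, -0.2, -0.2]
opening: 0.006
grasp_force: 0.0
```

{"api": "servo_tool", "payload": {"targets": [{"offset":[0.003,0,0],"dr":[0,0,0]},{"offset":[0.006,0,0],"dr":[0,0,0]},{"offset":[0.009,0,0],"dr":[0,0,0]},{"offset":[0.012,0,0],"dr":[0,0,0]},{"offset":[0.015,0,0],"dr":[0,0,0]},{"offset":[0.018,0,0],"dr":[0,0,0]},{"offset":[0.021,0,0],"dr":[0,0,0]},{"offset":[0.024,0,0],"dr":[0,0,0]},{"offset":[0.027,0,0],"dr":[0,0,0]},{"offset":[0.03,0,0],"dr":[0,0,0]},{"offset":[0.033,0,0],"dr":[0,0,0]},{"offset":[0.036,0,0],"dr":[0,0,0]},{"offset":[0.039,0,0],"dr":[0,0,0]},{"offset":[0.042,0,0],"dr":[0,0,0]},{"offset":[0.045,0,0],"dr":[0,0,0]},{"offset":[0.048,0,0],"dr":[0,0,0]}]}}

```text
time_s: 6.5
position: [0.5196, 0.1403, 0.0445]
tcp_rot: [[0.95, -0.314, -0.0], [-0.314, -0.95, -0.0], [-0.0, 0.0, -1.0]]
force: [-0.7, -0.2, -0.3]
opening: 0.009
grasp_force: 0.0
```

Run:
```python
from rig import bot, viewer
import cv2, numpy as np
s=bot.read_state(); print(s["time_s"],s["position"],s["force"])
c=viewer.capture("wrist")["color"][:,:,::-1][20:320,230:410]; d=viewer.capture("scene")["color"][:,:,::-1][180:270,235:345]
g=lambda i,h:cv2.resize(i,(int(i.shape[1]*h/i.shape[0]),h),interpolation=cv2.INTER_CUBIC)
cv2.imwrite("pics/w4.png",np.hstack([g(c,480),g(d,400+80)[:,:440]]))
```

```text
6.5 [0.51955635 0.14032431 0.04454355] [-0.65416205 -0.16542905 -0.2806346 ]
```

View pics/w4.png

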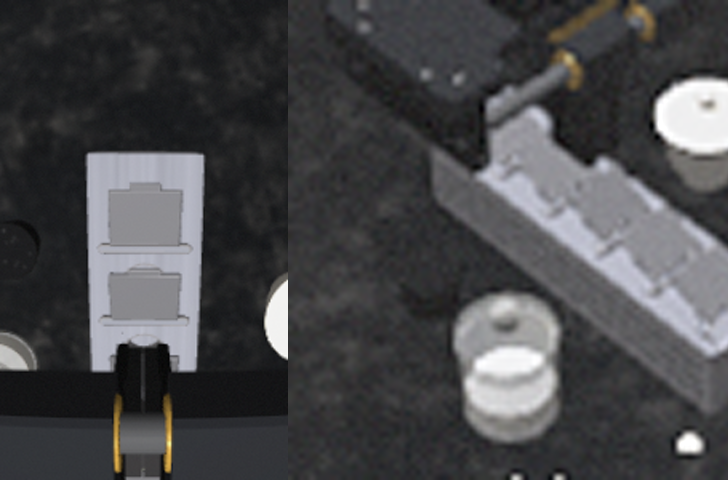

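In this view the fingers are on lid 3, lids 4 and 5 ahead are still ajar, and the bottle, crucible and stopper stand undisturbed. I'll finish the stroke.

{"api": "servo_tool", "payload": {"targets": [{"offset":[0.004,0,0],"dr":[0,0,0]},{"offset":[0.008,0,0],"dr":[0,0,0]},{"offset":[0.012,0,0],"dr":[0,0,0]},{"offset":[0.016,0,0],"dr":[0,0,0]},{"offset":[0.02,0,0],"dr":[0,0,0]},{"offset":[0.024,0,0],"dr":[0,0,0]},{"offset":[0.028,0,0],"dr":[0,0,0]},{"offset":[0.032,0,0],"dr":[0,0,0]},{"offset":[0.036,0,0],"dr":[0,0,0]},{"offset":[0.04,0,0],"dr":[0,0,0]},{"offset":[0.044,0,0],"dr":[0,0,0]},{"offset":[0.048,0,0],"dr":[0,0,0]},{"offset":[0.052,0,0],"dr":[0,0,0]},{"offset":[0.056,0,0],"dr":[0,0,0]},{"offset":[0.06,0,0],"dr":[0,0,0]},{"offset":[0.064,0,0],"dr":[0,0,0]},{"offset":[0.068,0,0],"dr":[0,0,0]},{"offset":[0.072,0,0],"dr":[0,0,0]},{"offset":[0.076,0,0],"dr":[0,0,0]},{"offset":[0.079,0,0],"dr":[0,0,0]}]}}

```text
time_s: 8.27
position: [0.5949, 0.1154, 0.0446]
tcp_rot: [[0.949, -0.314, 0.0], [-0.314, -0.949, -0.0], [0.0, -0.0, -1.0]]
force: [-0.1, -0.5, -0.3]
opening: 0.007
grasp_force: 0.0
```

{"api": "servo_tool", "payload": {"targets": [{"offset":[0.002,0,-0.005],"dr":[0,0,0]},{"offset":[0.002,0,-0.02],"dr":[0,0,0]},{"offset":[0.002,0,-0.045],"dr":[0,0,0]},{"offset":[0.002,0,-0.07],"dr":[0,0,0]},{"offset":[-0.01,0,-0.095],"dr":[0,0,0]},{"offset":[-0.035,0,-0.1],"dr":[0,0,0]},{"offset":[-0.065,0,-0.1],"dr":[0,0,0]},{"offset":[-0.095,0,-0.1],"dr":[0,0,0]},{"offset":[-0.125,0,-0.1],"dr":[0,0,0]},{"offset":[-0.15,0,-0.1],"dr":[0,0,0]},{"offset":[-0.165,0,-0.1],"dr":[0,0,0]},{"offset":[-0.17,0,-0.1],"dr":[0,0,0]},{"offset":[-0.17,0,-0.1],"dr":[0,0,0]}]}}

```text
time_s: 9.35
position: [0.4319, 0.1693, 0.145]
tcp_rot: [[0.95, -0.313, -0.0], [-0.313, -0.95, -0.0], [-0.0, 0.0, -1.0]]
force: [0.6, -0.5, 0.9]
opening: 0.006
grasp_force: 0.0
```

Run:
```python
from rig import bot, viewer
import cv2, numpy as np
s=bot.read_state(); print(s["time_s"],s["position"],s["force"])
w=viewer.capture("wrist"); np.savez("w5.npz",**w); c=w["color"][:,:,::-1][0:220,240:400]; b=viewer.capture("scene"); np.savez("s5.npz",**b); d=b["color"][:,:,::-1][185:260,255:335]
g=lambda i,h:cv2.resize(i,(int(i.shape[1]*h/i.shape[0]),h),interpolation=cv2.INTER_CUBIC)
d0=np.load("scene0.npz")["color"][:,:,::-1][185:260,255:335]
cv2.imwrite("pics/w5.png",np.hstack([g(c,600),np.vstack([g(d,300),g(d0,300)])]))
```

```text
9.35 [0.43185492 0.16930704 0.14499476] [ 0.55165381 -0.53544132  0.91920668]
```

View pics/w5.png

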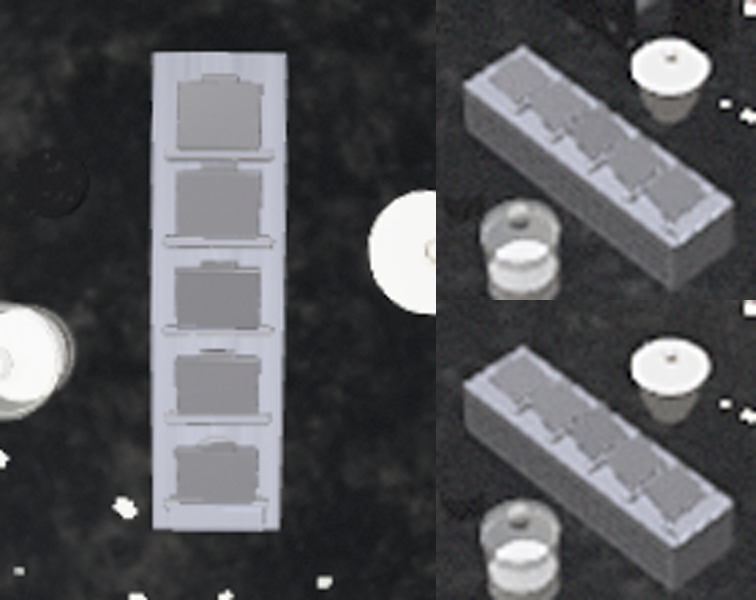

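The before and after scene crops on the right look the same, so the lids may still be ajar and the closed fingertips may end higher than the reported TCP. I'll check that numerically.

Run:
```python
from h import *
a=np.load("scene0.npz")["color"].astype(int); b=np.load("s5.npz")["color"].astype(int)
d=abs(a-b).max(2)[185:260,255:335]; print("scene diff mean",d.mean().round(2),"max",d.max(),"n>25",(d>25).sum())
u=np.array([.949,-.315]); C=np.array([.508,.1434])
for n in("w1.npz","w5.npz"):
    c=dict(np.load(n)); g=cv2.cvtColor(c["color"],cv2.COLOR_RGB2GRAY).astype(int)
    col=g[:,303:323].mean(1) ; j=np.arange(15,195); x=((fplane(c,np.c_[np.full(len(j),313),j],.0435)[:,:2]-C)@u*1e3-3.5)
    dd=np.gradient(col)[j]; k=[i for i in range(1,len(j)-1) if abs(dd[i])>8 and abs(dd[i])>=abs(dd[i-1]) and abs(dd[i])>abs(dd[i+1])]
    print(n,[(round(x[i],1),int(dd[i])) for i in k])
```

```text
scene diff mean 5.72 max 125 n>25 85
w1.npz [(np.float64(84.7), 73), (np.float64(51.1), -8), (np.float64(48.8), 24), (np.float64(46.5), -21), (np.float64(17.4), 22), (np.float64(15.2), -20), (np.float64(13.0), 25), (np.float64(9.7), -17), (np.float64(-13.5), 24), (np.float64(-22.3), -18), (np.float64(-25.6), -14), (np.float64(-44.4), 16), (np.float64(-48.9), 13), (np.float64(-52.2), -10), (np.float64(-54.5), -16), (np.float64(-57.8), -9), (np.float64(-76.0), 24), (np.float64(-86.3), -80)]
w5.npz [(np.float64(84.2), 77), (np.float64(48.3), 20), (np.float64(46.3), -23), (np.float64(44.4), 19), (np.float64(42.4), -9), (np.float64(17.5), 18), (np.float64(15.6), -23), (np.float64(13.7), 28), (np.float64(9.9), -12), (np.float64(8.0), -10), (np.float64(-13.8), 20), (np.float64(-16.6), 9), (np.float64(-20.4), -18), (np.float64(-23.3), -13), (np.float64(-44.4), 19), (np.float64(-46.3), -19), (np.float64(-48.2), 23), (np.float64(-54.1), -16), (np.float64(-76.9), 19)]
```

The lid edges sit almost where they were, and at the edges the gap fits fingertips about 10 mm above the reported TCP. I'll return above lid 1 and feel for its true height in small steps. Pressing straight down on lid 1 also comes first in the required order.

{"api": "servo_tool", "payload": {"targets": [{"offset":[0.006,0,0.01],"dr":[0,0,0]},{"offset":[0.018,0,0.03],"dr":[0,0,0]},{"offset":[0.018,0,0.055],"dr":[0,0,0]},{"offset":[0.018,0,0.08],"dr":[0,0,0]},{"offset":[0.018,0,0.094],"dr":[0,0,0]},{"offset":[0.018,0,0.1],"dr":[0,0,0]},{"offset":[0.018,0,0.1],"dr":[0,0,0]},{"offset":[0.018,0,0.1],"dr":[0,0,0]}]}}

```text
time_s: 10.12
position: [0.4509, 0.163, 0.0442]
tcp_rot: [[0.949, -0.314, 0.0], [-0.314, -0.949, -0.0], [0.0, -0.0, -1.0]]
force: [0.8, -0.7, 0.0]
opening: 0.006
grasp_force: 0.0
```

{"api": "servo_tool", "payload": {"targets": [{"offset":[0,0,0.001],"dr":[0,0,0]},{"offset":[0,0,0.002],"dr":[0,0,0]},{"offset":[0,0,0.002],"dr":[0,0,0]}]}}

```text
time_s: 10.37
position: [0.4507, 0.1634, 0.0433]
tcp_rot: [[0.95, -0.314, 0.002], [-0.314, -0.95, 0.0], [0.002, -0.001, -1.0]]
force: [-0.4, 0.6, -0.2]
opening: 0.005
grasp_force: 0.0
```

{"api": "servo_tool", "payload": {"targets": [{"offset":[0,0,0.0005],"dr":[0,0,0]},{"offset":[0,0,0.001],"dr":[0,0,0]},{"offset":[0,0,0.001],"dr":[0,0,0]}]}}

```text
time_s: 10.62
position: [0.4501, 0.1634, 0.0418]
tcp_rot: [[0.95, -0.314, 0.001], [-0.314, -0.95, 0.0], [0.001, -0.0, -1.0]]
force: [0.4, -0.4, -0.5]
opening: 0.009
grasp_force: 0.0
```

Run:
```python
from h import *
from rig import bot, viewer
s=bot.read_state(); print(s["time_s"],s["position"],s["force"].round(2) if hasattr(s["force"],"round") else s["force"],s["moment"],s["tcp_rot"])
c=viewer.capture("wrist"); np.savez("w6.npz",**c)
```

```text
10.6167 [0.45009701 0.163386   0.04182442] [ 0.44 -0.45 -0.45] [ 0.06775801 -0.00507539 -0.05861244] [[ 9.49572841e-01 -3.13545929e-01  6.08112310e-04]
 [-3.13546023e-01 -9.49573003e-01  6.30749175e-05]
 [ 5.57670148e-04 -2.50565425e-04 -9.99999813e-01]]
```

{"api": "servo_tool", "payload": {"targets": [{"offset":[0,0,0.0005],"dr":[0,0,0]},{"offset":[0,0,0.001],"dr":[0,0,0]},{"offset":[0,0,0.0015],"dr":[0,0,0]}]}}

```text
time_s: 10.92
position: [0.4499, 0.1633, 0.04]
tcp_rot: [[0.95, -0.314, -0.0], [-0.314, -0.95, -0.0], [-0.0, 0.0, -1.0]]
force: [-0.5, 0.2, -0.6]
opening: 0.005
grasp_force: 0.0
```

{"api": "servo_tool", "payload": {"targets": [{"offset":[0,0,0.0005],"dr":[0,0,0]},{"offset":[0,0,0.001],"dr":[0,0,0]},{"offset":[0,0,0.001],"dr":[0,0,0]}]}}

```text
time_s: 11.17
position: [0.4499, 0.1633, 0.0389]
tcp_rot: [[0.95, -0.314, -0.0], [-0.314, -0.95, -0.0], [-0.0, 0.0, -1.0]]
force: [0.7, 0.4, 0.6]
opening: 0.003
grasp_force: 0.0
```

{"api": "servo_tool", "payload": {"targets": [{"offset":[0,0,0.0005],"dr":[0,0,0]},{"offset":[0,0,0.001],"dr":[0,0,0]},{"offset":[0,0,0.001],"dr":[0,0,0]}]}}

```text
time_s: 11.42
position: [0.4499, 0.1633, 0.0379]
tcp_rot: [[0.95, -0.314, -0.0], [-0.314, -0.95, -0.0], [-0.0, 0.0, -1.0]]
force: [0.2, -0.6, 0.2]
opening: 0.007
grasp_force: 0.0
```

{"api": "servo_tool", "payload": {"targets": [{"offset":[0,0,0.0005],"dr":[0,0,0]},{"offset":[0,0,0.001],"dr":[0,0,0]},{"offset":[0,0,0.001],"dr":[0,0,0]}]}}

```text
time_s: 11.67
position: [0.4499, 0.1633, 0.037]
tcp_rot: [[0.95, -0.314, -0.0], [-0.314, -0.95, -0.0], [-0.0, 0.0, -1.0]]
force: [0.4, -0.0, 0.3]
opening: 0.002
grasp_force: 0.0
```

Run:
```python
from h import *
from rig import bot, viewer
c=viewer.capture("wrist"); np.savez("w7.npz",**c)
C=np.array([.508,.1434]); u=np.array([.949,-.315])
for n in("w3","w6","w7"):
    c=dict(np.load(n+".npz")); g=cv2.cvtColor(c["color"],cv2.COLOR_RGB2GRAY).astype(int)
    # lid-1 sides (left of the finger) and finger column
    print(n,"lidside",g[215:252,299:302].mean(1).astype(int).tolist()); print("  finger",g[212:246,312:316].mean(1).astype(int).tolist())
```

```text
w3 lidside [185, 186, 185, 186, 185, 186, 186, 186, 182, 152, 122, 126, 135, 136, 136, 136, 136, 136, 136, 136, 135, 135, 135, 135, 135, 136, 133, 133, 126, 121, 120, 122, 126, 142, 149, 141, 115]
  finger [187, 186, 186, 178, 173, 180, 184, 185, 184, 167, 132, 118, 164, 146, 139, 139, 138, 136, 136, 136, 136, 136, 136, 135, 112, 63, 18, 16, 17, 17, 17, 17, 18, 17]
w6 lidside [191, 190, 189, 190, 190, 189, 189, 190, 184, 126, 126, 137, 141, 140, 140, 140, 139, 139, 139, 139, 138, 138, 138, 138, 138, 138, 140, 136, 130, 126, 125, 125, 127, 125, 149, 146, 119]
  finger [191, 191, 189, 181, 176, 185, 188, 188, 188, 160, 115, 128, 145, 142, 144, 144, 138, 138, 139, 139, 138, 139, 138, 138, 114, 65, 17, 18, 19, 18, 18, 17, 17, 17]
w7 lidside [190, 191, 191, 190, 191, 190, 190, 190, 190, 190, 190, 169, 133, 110, 129, 141, 140, 139, 139, 140, 140, 140, 140, 140, 140, 139, 140, 140, 133, 130, 130, 129, 124, 118, 118, 129, 110]
  finger [192, 192, 192, 191, 190, 184, 175, 183, 188, 189, 189, 185, 141, 117, 157, 170, 139, 136, 146, 142, 139, 139, 139, 139, 115, 66, 19, 18, 18, 19, 17, 18, 18, 18]
```

{"api": "servo_tool", "payload": {"targets": [{"offset":[0,0,0.001],"dr":[0,0,0]},{"offset":[0,0,0.002],"dr":[0,0,0]},{"offset":[0,0,0.003],"dr":[0,0,0]},{"offset":[0,0,0.003],"dr":[0,0,0]}]}}

```text
time_s: 12.05
position: [0.4498, 0.1633, 0.0338]
tcp_rot: [[0.95, -0.314, -0.0], [-0.314, -0.95, -0.0], [-0.0, 0.0, -1.0]]
force: [0.3, -0.4, -0.0]
opening: 0.007
grasp_force: 0.0
```

```bash
cat > e.py <<'E'
from h import *
from rig import bot, viewer
import sys
C=np.array([.508,.1434]); u=np.array([.949,-.315])
def edge(c):
    g=cv2.GaussianBlur(cv2.cvtColor(c["color"],cv2.COLOR_RGB2GRAY),(1,3),0).astype(int)[:,299:302].mean(1)
    r=np.arange(205,246); i=r[np.argmin(g[r+1]-g[r-1])]; x=((fplane(c,[(300.5,i)],.0435)[:,:2]-C)@u*1e3-3.5)[0]
    cam=-c["R"].T@c["t"]; xc=(cam[:2]-C)@u*1e3-3.5; H=cam[2]*1e3-43.5
    th=np.linspace(0,.9,181); X=-76+26*np.cos(th); h=26*np.sin(th); ap=xc+(X-xc)*H/(H-h)
    return i,x.round(1),th[np.argmin(abs(ap-x))].round(2)
if __name__=="__main__":
    for n in("w3","w6","w7"): print(n,edge(dict(np.load(n+".npz"))))
    s=bot.read_state(); c=viewer.capture("wrist"); np.savez("w8.npz",**c); print(s["time_s"],np.round(s["position"],4),np.round(s["force"],1),edge(c))
E
python3 e.py
```

```text
w3 (np.int64(224), np.float64(-57.6), np.float64(0.48))
w6 (np.int64(223), np.float64(-57.0), np.float64(0.44))
w7 (np.int64(226), np.float64(-57.3), np.float64(0.46))
12.05 [0.4498 0.1633 0.0338] [ 0.3 -0.4 -0. ] (np.int64(228), np.float64(-57.5), np.float64(0.46))
```

{"api": "servo_tool", "payload": {"targets": [{"offset":[0,0,0.001],"dr":[0,0,0]},{"offset":[0,0,0.002],"dr":[0,0,0]},{"offset":[0,0,0.003],"dr":[0,0,0]},{"offset":[0,0,0.003],"dr":[0,0,0]}]}}

```text
time_s: 12.43
position: [0.4498, 0.1633, 0.0309]
tcp_rot: [[0.95, -0.314, -0.0], [-0.314, -0.95, -0.0], [-0.0, 0.0, -1.0]]
force: [-0.2, 0.0, -0.5]
opening: 0.008
grasp_force: 0.0
```

```bash
python3 e.py|tail -1
```

```text
12.4333 [0.4498 0.1633 0.0309] [-0.2  0.  -0.5] (np.int64(230), np.float64(-57.6), np.float64(0.46))
```

{"api": "servo_tool", "payload": {"targets": [{"offset":[0,0,0.001],"dr":[0,0,0]},{"offset":[0,0,0.002],"dr":[0,0,0]},{"offset":[0,0,0.003],"dr":[0,0,0]},{"offset":[0,0,0.003],"dr":[0,0,0]}]}}

```text
time_s: 12.82
position: [0.4498, 0.1633, 0.0279]
tcp_rot: [[0.95, -0.314, -0.0], [-0.314, -0.95, -0.0], [-0.0, 0.0, -1.0]]
force: [0.2, 0.4, -0.8]
opening: 0.005
grasp_force: 0.0
```

```bash
python3 e.py|tail -1
```

```text
12.8167 [0.4498 0.1633 0.0279] [ 0.2  0.4 -0.8] (np.int64(232), np.float64(-57.7), np.float64(0.46))
```

{"api": "servo_tool", "payload": {"targets": [{"offset":[0,0,0.001],"dr":[0,0,0]},{"offset":[0,0,0.002],"dr":[0,0,0]},{"offset":[0,0,0.003],"dr":[0,0,0]},{"offset":[0,0,0.003],"dr":[0,0,0]}]}}

```text
time_s: 13.2
position: [0.45, 0.1633, 0.0249]
tcp_rot: [[0.95, -0.314, -0.0], [-0.314, -0.95, -0.0], [-0.0, 0.0, -1.0]]
force: [-0.2, -0.1, -0.6]
opening: 0.004
grasp_force: 0.1
```

```bash
python3 e.py|tail -1
```

```text
13.2 [0.45   0.1633 0.0249] [-0.2 -0.1 -0.6] (np.int64(232), np.float64(-56.3), np.float64(0.4))
```

Lid 1 has started to move, from 0.46 to 0.40 rad, so the closed fingertips do end well above the reported TCP. I'll go on in smaller steps.

{"api": "servo_tool", "payload": {"targets": [{"offset":[0,0,0.0005],"dr":[0,0,0]},{"offset":[0,0,0.001],"dr":[0,0,0]},{"offset":[0,0,0.0015],"dr":[0,0,0]},{"offset":[0,0,0.002],"dr":[0,0,0]},{"offset":[0,0,0.002],"dr":[0,0,0]}]}}

```text
time_s: 13.67
position: [0.4499, 0.1633, 0.023]
tcp_rot: [[0.95, -0.314, -0.0], [-0.314, -0.95, -0.0], [-0.0, 0.0, -1.0]]
force: [0.5, 0.2, -0.2]
opening: 0.006
grasp_force: 0.0
```

```bash
python3 e.py|tail -1
```

```text
13.6667 [0.4499 0.1633 0.023 ] [ 0.5  0.2 -0.2] (np.int64(231), np.float64(-54.9), np.float64(0.32))
```

{"api": "servo_tool", "payload": {"targets": [{"offset":[0,0,0.0007],"dr":[0,0,0]},{"offset":[0,0,0.0015],"dr":[0,0,0]},{"offset":[0,0,0.0022],"dr":[0,0,0]},{"offset":[0,0,0.003],"dr":[0,0,0]},{"offset":[0,0,0.003],"dr":[0,0,0]}]}}

```text
time_s: 14.13
position: [0.4499, 0.1633, 0.0199]
tcp_rot: [[0.95, -0.314, -0.0], [-0.314, -0.95, -0.0], [-0.0, 0.0, -1.0]]
force: [0.8, -0.2, -0.1]
opening: 0.004
grasp_force: 0.0
```

```bash
python3 e.py|tail -1
```

```text
14.1333 [0.4499 0.1633 0.0199] [ 0.8 -0.2 -0.1] (np.int64(229), np.float64(-52.3), np.float64(0.18))
```

{"api": "servo_tool", "payload": {"targets": [{"offset":[0,0,0.0005],"dr":[0,0,0]},{"offset":[0,0,0.001],"dr":[0,0,0]},{"offset":[0,0,0.0015],"dr":[0,0,0]},{"offset":[0,0,0.002],"dr":[0,0,0]},{"offset":[0,0,0.002],"dr":[0,0,0]}]}}

```text
time_s: 14.6
position: [0.4499, 0.1633, 0.018]
tcp_rot: [[0.95, -0.314, -0.0], [-0.314, -0.95, -0.0], [-0.0, 0.0, -1.0]]
force: [-0.5, 0.6, 0.2]
opening: 0.007
grasp_force: 0.0
```

```bash
python3 e.py|tail -1
```

```text
14.6 [0.4499 0.1633 0.018 ] [-0.5  0.6  0.2] (np.int64(229), np.float64(-51.5), np.float64(0.12))
```

{"api": "servo_tool", "payload": {"targets": [{"offset":[0,0,0.0003],"dr":[0,0,0]},{"offset":[0,0,0.0006],"dr":[0,0,0]},{"offset":[0,0,0.0006],"dr":[0,0,0]}]}}

```text
time_s: 14.9
position: [0.45, 0.1633, 0.0174]
tcp_rot: [[0.95, -0.314, 0.0], [-0.314, -0.95, 0.0], [0.0, -0.0, -1.0]]
force: [0.5, 0.5, 0.6]
opening: 0.006
grasp_force: 0.0
```

{"api": "servo_tool", "payload": {"targets": [{"offset":[0,0,0.0003],"dr":[0,0,0]},{"offset":[0,0,0.0005],"dr":[0,0,0]},{"offset":[0,0,0.0005],"dr":[0,0,0]}]}}

```text
time_s: 15.15
position: [0.45, 0.1633, 0.0169]
tcp_rot: [[0.95, -0.314, 0.0], [-0.314, -0.95, 0.0], [0.0, -0.0, -1.0]]
force: [-0.8, -0.4, -0.1]
opening: 0.001
grasp_force: 0.1
```

```bash
python3 e.py|tail -1
```

```text
15.15 [0.45   0.1633 0.0169] [-0.8 -0.4 -0.1] (np.int64(228), np.float64(-50.4), np.float64(0.04))
```

Lid 1 is now at about 0.04 rad and the force is still near zero, so z = 0.017 by reading is the right sweep height. I'll sweep along the row at that height.

{"api": "servo_tool", "payload": {"targets": [{"offset":[0.002,0,0],"dr":[0,0,0]},{"offset":[0.004,0,0],"dr":[0,0,0]},{"offset":[0.006,0,0],"dr":[0,0,0]},{"offset":[0.008,0,0],"dr":[0,0,0]},{"offset":[0.01,0,0],"dr":[0,0,0]},{"offset":[0.012,0,0],"dr":[0,0,0]},{"offset":[0.014,0,0],"dr":[0,0,0]},{"offset":[0.016,0,0],"dr":[0,0,0]}]}}

```text
time_s: 15.87
position: [0.4651, 0.1582, 0.0169]
tcp_rot: [[0.95, -0.314, -0.001], [-0.314, -0.95, -0.0], [-0.001, 0.0, -1.0]]
force: [-0.1, -0.4, 0.1]
opening: 0.005
grasp_force: 0.2
```

{"api": "servo_tool", "payload": {"targets": [{"offset":[0.003,0,0],"dr":[0,0,0]},{"offset":[0.006,0,0],"dr":[0,0,0]},{"offset":[0.009,0,0],"dr":[0,0,0]},{"offset":[0.012,0,0],"dr":[0,0,0]},{"offset":[0.015,0,0],"dr":[0,0,0]},{"offset":[0.018,0,0],"dr":[0,0,0]},{"offset":[0.021,0,0],"dr":[0,0,0]},{"offset":[0.024,0,0],"dr":[0,0,0]}]}}

```text
time_s: 16.53
position: [0.4883, 0.1507, 0.0169]
tcp_rot: [[0.95, -0.314, 0.0], [-0.314, -0.95, -0.0], [0.0, -0.0, -1.0]]
force: [-0.7, 0.1, 1.1]
opening: 0.006
grasp_force: 0.0
```

{"api": "servo_tool", "payload": {"targets": [{"offset":[0.003,0,0],"dr":[0,0,0]},{"offset":[0.006,0,0],"dr":[0,0,0]},{"offset":[0.009,0,0],"dr":[0,0,0]},{"offset":[0.012,0,0],"dr":[0,0,0]},{"offset":[0.015,0,0],"dr":[0,0,0]},{"offset":[0.018,0,0],"dr":[0,0,0]},{"offset":[0.021,0,0],"dr":[0,0,0]},{"offset":[0.024,0,0],"dr":[0,0,0]},{"offset":[0.027,0,0],"dr":[0,0,0]},{"offset":[0.03,0,0],"dr":[0,0,0]},{"offset":[0.033,0,0],"dr":[0,0,0]},{"offset":[0.036,0,0],"dr":[0,0,0]},{"offset":[0.039,0,0],"dr":[0,0,0]},{"offset":[0.042,0,0],"dr":[0,0,0]},{"offset":[0.045,0,0],"dr":[0,0,0]},{"offset":[0.048,0,0],"dr":[0,0,0]}]}}

```text
time_s: 17.87
position: [0.5339, 0.1356, 0.017]
tcp_rot: [[0.95, -0.314, 0.0], [-0.314, -0.95, 0.0], [0.0, -0.0, -1.0]]
force: [-0.0, 0.5, 1.2]
opening: 0.004
grasp_force: 0.1
```

{"api": "servo_tool", "payload": {"targets": [{"offset":[0.003,0,0],"dr":[0,0,0]},{"offset":[0.006,0,0],"dr":[0,0,0]},{"offset":[0.009,0,0],"dr":[0,0,0]},{"offset":[0.012,0,0],"dr":[0,0,0]},{"offset":[0.015,0,0],"dr":[0,0,0]},{"offset":[0.018,0,0],"dr":[0,0,0]},{"offset":[0.021,0,0],"dr":[0,0,0]},{"offset":[0.024,0,0],"dr":[0,0,0]},{"offset":[0.027,0,0],"dr":[0,0,0]},{"offset":[0.03,0,0],"dr":[0,0,0]},{"offset":[0.033,0,0],"dr":[0,0,0]},{"offset":[0.036,0,0],"dr":[0,0,0]},{"offset":[0.039,0,0],"dr":[0,0,0]},{"offset":[0.042,0,0],"dr":[0,0,0]},{"offset":[0.045,0,0],"dr":[0,0,0]},{"offset":[0.048,0,0],"dr":[0,0,0]},{"offset":[0.051,0,0],"dr":[0,0,0]},{"offset":[0.054,0,0],"dr":[0,0,0]},{"offset":[0.056,0,0],"dr":[0,0,0]}]}}

```text
time_s: 19.45
position: [0.5872, 0.118, 0.017]
tcp_rot: [[0.949, -0.314, 0.0], [-0.314, -0.949, -0.0], [0.0, -0.0, -1.0]]
force: [0.8, 0.6, -0.2]
opening: 0.004
grasp_force: 0.0
```

{"api": "servo_tool", "payload": {"targets": [{"offset":[0,0,-0.005],"dr":[0,0,0]},{"offset":[0,0,-0.02],"dr":[0,0,0]},{"offset":[0,0,-0.045],"dr":[0,0,0]},{"offset":[0,0,-0.075],"dr":[0,0,0]},{"offset":[-0.01,0,-0.105],"dr":[0,0,0]},{"offset":[-0.035,0,-0.128],"dr":[0,0,0]},{"offset":[-0.065,0,-0.128],"dr":[0,0,0]},{"offset":[-0.095,0,-0.128],"dr":[0,0,0]},{"offset":[-0.125,0,-0.128],"dr":[0,0,0]},{"offset":[-0.15,0,-0.128],"dr":[0,0,0]},{"offset":[-0.16,0,-0.128],"dr":[0,0,0]},{"offset":[-0.163,0,-0.128],"dr":[0,0,0]},{"offset":[-0.163,0,-0.128],"dr":[0,0,0]}]}}

```text
time_s: 20.53
position: [0.4326, 0.1695, 0.1454]
tcp_rot: [[0.95, -0.313, 0.002], [-0.313, -0.95, 0.0], [0.002, -0.001, -1.0]]
force: [0.8, -0.1, 0.8]
opening: 0.008
grasp_force: 0.0
```

Run:
```python
from h import *
from rig import bot, viewer
s=bot.read_state(); print(s["time_s"],np.round(s["position"],4),np.round(s["force"],1))
c=viewer.capture("wrist"); np.savez("w9.npz",**c); t=viewer.capture("top"); np.savez("t9.npz",**t)
u=np.array([.949,-.315]); C=np.array([.508,.1434])
for n in("w5.npz","w9.npz"):
    c=dict(np.load(n)); g=cv2.cvtColor(c["color"],cv2.COLOR_RGB2GRAY).astype(int)
    cam=-c["R"].T@c["t"]; xc=(cam[:2]-C)@u*1e3-3.5; H=cam[2]*1e3-43.5
    j=np.arange(10,200); col=g[:,306:309].mean(1); x=(fplane(c,np.c_[np.full(len(j),307.5),j],.0435)[:,:2]-C)@u*1e3-3.5
    dd=np.gradient(col)[j]; out=[]
    for hx in(-76,-45,-14,17,48):
        w=np.where((x>hx+14)&(x<hx+31))[0]; i=w[np.argmin(dd[w])]
        th=np.linspace(0,.9,181); X=hx+26*np.cos(th); h=26*np.sin(th); ap=xc+(X-xc)*H/(H-h)
        out.append((round(x[i]-hx,1),th[np.argmin(abs(ap-x[i]))].round(2)))
    lid=[int(g[j[np.argmin(abs(x-(hx+10)))],300:324].mean()) for hx in(-76,-45,-14,17,48)]
    print(n,"xc,H",xc.round(),H.round(),[(float(a),float(b)) for a,b in out],"grey",lid)
a=np.load("top0.npz")["color"].astype(int); b=t["color"].astype(int)
for nm,(x0,y0,x1,y1) in dict(block=(262,150,306,236),bottle=(236,180,262,204),cruc=(302,184,328,208),forceps=(244,236,270,290),beaker=(360,234,388,262),flask=(390,212,418,238)).items():
    d=abs(a-b).max(2)[y0:y1,x0:x1]; sh=cv2.phaseCorrelate(a[y0:y1,x0:x1].mean(2),b[y0:y1,x0:x1].mean(2)); print(nm,"diff",d.mean().round(1),d.max(),"shift px",np.round(sh[0],2))
```

```text
20.5333 [0.4326 0.1695 0.1454] [ 0.8 -0.1  0.8]
w5.npz xc,H -1.0 293.0 [(20.9, 0.48), (21.8, 0.51), (29.6, 0.04), (29.3, 0.15), (25.0, 0.62)] grey [152, 153, 147, 155, 162]
w9.npz xc,H -1.0 294.0 [(25.6, 0.08), (26.4, 0.0), (29.6, 0.04), (29.3, 0.15), (27.1, 0.26)] grey [169, 174, 179, 184, 187]
block diff 30.3 160 shift px [0.32 0.13]
bottle diff 30.4 186 shift px [ 0.22 -0.11]
cruc diff 3.3 17 shift px [ 0.53 -0.01]
forceps diff 41.2 176 shift px [0.97 0.52]
beaker diff 3.8 11 shift px [-0.2 -0.1]
flask diff 3.5 11 shift px [-0.01  0.41]
```

Run:
```python
from h import *
u=np.array([.949,-.315]); C=np.array([.508,.1434])
for n in("w5.npz","w9.npz"):
    c=dict(np.load(n)); g=cv2.cvtColor(c["color"],cv2.COLOR_RGB2GRAY).astype(int)
    j=np.arange(10,200); x=(fplane(c,np.c_[np.full(len(j),304),j],.0435)[:,:2]-C)@u*1e3-3.5; col=g[:,303:306].mean(1)[j]
    for hx in(-14,17,48):
        w=(x>hx+18)&(x<hx+33); print(n,hx,[(float(a),int(b)) for a,b in zip((x[w]-hx).round(1),col[w])])
a=np.load("w5.npz")["color"].mean(2);b=np.load("w9.npz")["color"].mean(2)
for nm,(x0,y0,x1,y1) in dict(block=(285,10,355,200),bottle=(220,95,275,160),cruc=(370,60,425,120),stop=(240,50,280,85),forc=(225,190,310,250),bk=(470,120,540,190)).items(): print(nm,np.round(cv2.phaseCorrelate(a[y0:y1,x0:x1].copy(),b[y0:y1,x0:x1].copy()),2) if 0 else np.round(cv2.phaseCorrelate(a[y0:y1,x0:x1].copy(),b[y0:y1,x0:x1].copy())[0],2))
```

```text
w5.npz -14 [(32.5, 140), (31.6, 189), (30.6, 186), (29.7, 184), (28.7, 149), (27.8, 181), (26.8, 194), (25.9, 194), (24.9, 193), (24.0, 194), (23.0, 194), (22.1, 187), (21.1, 167), (20.2, 162), (19.2, 159), (18.3, 167)]
w5.npz 17 [(32.3, 173), (31.3, 186), (30.4, 185), (29.4, 168), (28.4, 136), (27.4, 165), (26.5, 190), (25.5, 190), (24.5, 183), (23.6, 174), (22.6, 171), (21.6, 169), (20.7, 170), (19.7, 168), (18.7, 166)]
w5.npz 48 [(32.2, 185), (31.2, 185), (30.1, 185), (29.1, 185), (28.1, 185), (27.1, 185), (26.1, 182), (25.1, 175), (24.1, 174), (23.1, 171), (22.1, 175), (21.1, 176), (20.1, 174), (19.1, 173), (18.1, 172)]
w9.npz -14 [(32.4, 153), (31.5, 188), (30.5, 186), (29.6, 180), (28.6, 152), (27.7, 178), (26.7, 193), (25.8, 188), (24.8, 184), (23.9, 187), (22.9, 186), (22.0, 185), (21.0, 185), (20.1, 184), (19.1, 184), (18.2, 183)]
w9.npz 17 [(32.3, 188), (31.3, 187), (30.3, 184), (29.3, 167), (28.4, 136), (27.4, 167), (26.4, 190), (25.5, 188), (24.5, 189), (23.5, 188), (22.6, 188), (21.6, 186), (20.6, 186), (19.7, 185), (18.7, 186)]
w9.npz 48 [(32.2, 184), (31.2, 184), (30.2, 185), (29.1, 184), (28.1, 184), (27.1, 185), (26.1, 184), (25.1, 179), (24.1, 174), (23.1, 174), (22.1, 173), (21.1, 173), (20.1, 172), (19.1, 171), (18.1, 173)]
block [0.33 0.81]
bottle [0.71 0.3 ]
cruc [0.19 0.82]
stop [0.44 0.78]
forc [0.39 0.62]
bk [0.16 0.26]
```

All five lids now share one smooth shading trend, where before they varied lid by lid. The edges of lids 1–4 sit at their shut positions. Lid 5's edge hardly moves in this view when it opens, so for lid 5 I rely on the shading and on the fingertips having passed its free edge at the same height. The surrounding things moved less than 1 px, and the arm is clear.

```bash
python3 -c "
from rig import ticket
print(ticket.hand_in())"
```

```text
the job is handed in; nothing more can be done
None
```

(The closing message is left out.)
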